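# Nest the liner, fit the double lid, hold up the outer lid

### The job

Check the fit of the double-lidded stoneware keeper: stand the liner jar fully down in the thick crock and let go, then carry both lids together as one nested pair from the banding wheel (the knob lifts both), set them squarely on the liner's mouth and let go. Then lift the outer lid alone straight off the knob, leaving the inner lid closed on the liner, and finish while still holding the outer lid, level and still, at least 8 cm above where it sat. Drop nothing and leave everything else where it stands.

Things in the scene. Friction and masses are not known exactly. Their poses are not given: they have to be found in the camera images.
- crock: The widest vessel: a low thick-walled round stoneware crock, open on top, loose, 1.5 kg, standing on the table. Outside diameter 92 (99 at the rim band, 97 at the foot), 60 high, bore 72 wide and straight, inner floor 8 above its underside. Origin: centre of the underside, z up.
- liner: The middle vessel: a tall straight round stoneware jar without handle, open on top, loose, 0.32 kg, standing on the table (not in the crock) at the start. Outside diameter 60, 95 high, wall 4.5 (mouth 51 wide), inner floor 6 up. Grasp across its outside near the top. Stood in the crock its rim is 43 above the crock's rim. Origin: centre of the underside, z up.
- liner_rim (a point): Centre of the liner's mouth at rim height, 95 above its origin.
- wheel: Low metal banding wheel, fixed, does not turn: round head 150 wide whose flat top is 60 above the table, on a foot 130 wide. The lid pair stands on it. Origin: centre of its underside, on the table.
- inner_lid: Inner lid, loose, 0.16 kg, round stoneware. Heights above its origin (centre of underside, z up): plug 44 wide 0-10, bottom edge tapered to 38; flange 58 wide 10-16, its underside rests on the liner's rim; straight round knob 16 wide 16-76. Plug clearance in the mouth 3.5 all round. Starts with its plug flat on the wheel. Seated, its origin is 10 below the rim.
- knob_top (a point): Top centre of the inner lid's knob, 76 above the inner lid's origin; the knob sticks out 30 above the outer lid's collar.
- outer_lid: Outer lid, loose, 0.18 kg, round stoneware, resting on the inner lid's flange. Plate 74 wide, 6 thick; skirt (inside 66 wide) hangs 9 below the plate; collar 38 wide rises 24 above the plate round a through hole 24 wide, from which the inner lid's knob sticks out. The knob lifts both lids, the collar the outer alone. Origin: centre of the plate's underside, z up, 16 above inner_lid's.
- collar_top (a point): Centre of the collar's upper edge, 30 above the outer lid's origin.
- small_cup: Bystander, leave alone: small stoneware cup 42 wide, 55 high, loose. Origin: centre of the underside.
- low_bowl: Bystander, leave alone: low flared stoneware bowl 86 wide, 35 high, loose. Origin: centre of the underside.
- rib: Bystander, leave alone: flat wooden throwing rib about 108 x 45, 6 thick, lying on the table. Origin: underside, middle of its rectangular part.
- brush: Bystander, leave alone: brush lying on the table beyond the work.
- glaze_jar: Bystander, leave alone: closed jar 64 wide, 85 high, loose.
- turner: Bystander, leave alone: wooden-handled steel modelling tool lying at the left.
- prop: Bystander, leave alone: terracotta kiln prop, a cylinder 34 wide, 60 high, standing.
Mind the look-alikes: they are no part of the job. What is shaped like the outer_lid but yellow is not meant.

How it is judged (in metres and radians):
On the way, in this order (a step that is already met when the one before it is completed fails the run):
1. the liner stands fully down in the crock, upright and let go (horizontal distance between liner and crock below 0.01 m and z of liner in the frame of crock below 0.011 m and angle between liner's own z axis and vertical below 0.06 rad and contact force between the fingers and liner below 0.05 N), for 0.2 s.
2. the nested lid pair sits on the liner's mouth, inner lid seated, outer lid still on it, both let go (horizontal distance between inner_lid and liner_rim below 0.006 m and z of inner_lid in the frame of liner_rim below -0.008 m and angle between inner_lid's own z axis and vertical below 0.06 rad and z of liner in the frame of crock below 0.011 m and z of outer_lid in the frame of inner_lid below 0.018 m and horizontal distance between outer_lid and inner_lid below 0.007 m and contact force between each of the arm, the fingers and inner_lid below 0.05 N and contact force between the fingers and outer_lid below 0.05 N), for 0.2 s.
At the end, for the whole second after the job is handed in: Ends holding: fingers grip the outer lid (>1 N), still, level to 0.2 rad, origin >83 mm above the liner rim, clear of the other pots. Liner upright on the crock's floor (3 mm), 10 mm of centre; crock upright. Inner lid seated on the liner (2 mm high, 6 mm centre, 0.06 rad), still, not touched (horizontal distance between liner and crock below 0.01 m and z of liner in the frame of crock below 0.011 m and angle between each of liner, crock, inner_lid's own z axis and vertical below 0.06 rad and height (world z) of crock below 0.004 m and horizontal distance between inner_lid and liner_rim below 0.006 m and z of inner_lid in the frame of liner_rim below -0.008 m and linear speed of inner_lid below 0.02 m/s and z of outer_lid in the frame of liner_rim above 0.083 m and angle between outer_lid's own z axis and vertical below 0.2 rad and linear speed of outer_lid below 0.03 m/s and contact force between the fingers and outer_lid above 1 N and contact force between each of outer_lid, the fingers and inner_lid below 0.05 N and contact force between outer_lid and liner below 0.05 N and contact force between outer_lid and crock below 0.05 N and contact force between outer_lid and wheel below 0.05 N); the arm keeps its last pose, push and grip.
It fails at once if the outer lid is taken off while the inner lid is not seated on the liner, or the inner lid comes up after it (distance between outer_lid and inner_lid above 0.03 m and (horizontal distance between inner_lid and liner_rim above 0.008 m or z of inner_lid in the frame of liner_rim above -0.006 m)).
It fails at once if the liner is dropped (falls unheld) (linear speed of liner above 0.4 m/s and contact force between the fingers and liner below 0.02 N).
It fails at once if the lids are dropped (fall unheld) (linear speed of inner_lid above 0.4 m/s and contact force between the fingers and inner_lid below 0.02 N).
It fails at once if the outer lid is dropped (falls unheld) (linear speed of outer_lid above 0.4 m/s and contact force between the fingers and outer_lid below 0.02 N and contact force between the fingers and inner_lid below 0.02 N).
It fails at once if a bystander is moved by more than 3 cm (distance of any of small_cup, low_bowl, rib, brush, glaze_jar, turner, prop from where it was at the start of the episode above 0.03 m).
It also fails if it takes over 61 s, if anything falls off the work surface, if the arm or the gripper's body presses on something with over 40 N, if the wrist force passes 120 N, or if a joint passes its speed limit or range.

### The arm

A 6-joint arm with a two-finger parallel gripper is mounted at the origin on the work surface. World frame = base frame: x ahead of the robot, y to its left, z up, the work surface at z = 0. Lengths are in mm, angles in rad, forces in N, time in s.
With the tool pointing down it reaches from about 275 to 825 mm from the base axis. Payload 5.2 kg.
Tool frame: the origin (TCP) lies on the centre line of the jaws, within the pads' length; the fingertips stand manip.nose_length ahead of it and the grasp point (between the pads) lies 6 mm ahead of it (manip.nose_length is the distance from the TCP to the fingertips, in mm); z points along the fingers, y is the line along which they close (so a half turn about z gives the same grasp; the last joint's range is limited). The gripper opens to 93 mm and grips with 3 to 60 N. Pads are 15 mm wide; open, the fingers measure 128 mm over their backs; the gripper's body (75 mm by 188 mm) begins 65 mm behind the grasp point.
Start: joints at [-1.393, 0.259, 1.535, -0, 1.348, -0.203], TCP at [204.436, -510.599, 243.653] pointing down, gripper open.
Joint ranges: [-3.14, 3.14], [-0.91, 2.08], [0.19, 2.58], [-1.22, 4.36], [0.22, 2.71], [-3.12, 3.12]. Speed limits (rad/s): [2.57, 2.57, 3.14, 3.14, 3.14, 3.14].

### API

Orientations are given as a unit quaternion [x, y, z, w].
In Python, from rig import manip gives the robot as it stands.
- The arm moves only by the tool carry_out, never from a script. Its argument "moves" is a list that holds one entry, the list of rows, each a list of 7 numbers: the shift along the tool's x, y, z in mm, then the turn, a rotation vector about the tool's x, y, z in degrees, then the opening, from 0 (shut) to 1 (fully open). In form: [[[dx, dy, dz, wx, wy, wz, jaw], ...]]. A call has 1 to 10 rows; each row is the pose to reach, as a shift and turn from the pose commanded when the call began, along the tool's axes at that moment; what a row does not reach only later rows make up. A row lasts 1/8 s, in which the tool goes at most 62.5 mm and 10.7 degrees, less where a joint would pass 70% of its speed; a pose out of reach is approached as far as the arm can. A call with a gripper value outside its range is refused whole. The fingers move at their own pace and stop on an object; "newtons" is the grip in N (left out, the last holds). Time passes only in rows, so rows that repeat a pose let the fingers close. It gives the time, the measured TCP pose, the force, the opening and the grip force at its end, in the units of the state.
- manip.state(): the state, without advancing time (a new reading comes with each control period).
- manip.read_camera(name): name is "scene" or "top" or "wrist"; returns the picture (420x560x3 uint8, red, green, blue); there is no depth.
- manip.camera_params(name): a dict with "fx", "fy", "cx", "cy" (pixels), "view" (4x4, takes a point from world to camera coordinates). Camera axes: x right, y down, z forward; pixel columns grow to the right and rows downward; lengths in mm; the calibration is good to about 2 mm. A picture is of the moment at which its call begins: read the wrist's pose just before it. camera_params takes no time and is no camera call; for the wrist camera it gives the pose at the moment of the call.
- manip.hand_in(): hands the job in; it is judged then, once.
Trained networks look in the newest picture that a camera, given by its name, has taken for a name from the list of things; names that differ only in an ending like _2 or _b are one class to them, and where a whole thing is asked for, a point or a joint stands for the part that bears it (a point fixed in the world has none). Each returns a list of dicts, best first, with "conf" (0 to 1); they miss things now and then, are a little off and sometimes report something else, mostly with a low value. They report only what shows in the picture. A call takes as long as a camera call. They do not tell look-alikes from the thing itself.
- manip.cut_out(camera, query): "mask" (420x560 bool, what is visible of it) and "rect" ([centre column, centre row, width, height] in pixels, round what is visible of it).
- manip.mark_of(camera, query): "xy" ([column, row] in pixels: a listed point, or the origin of a listed thing).
The state is a dict: "clock": time; "q": joint angles; "qd": joint speeds; "effort": joint torques, N m; "ee_pos": TCP position; "tool_rot": TCP orientation; "force": force on the tool from outside, world axes, zero at the start; "ft_torque": the same for the moment, N m; "width": opening from 0.0 (shut) to 1.0 (fully open); "gripper_force": force on a finger pad.
Only numpy, scipy, OpenCV 4.12 (cv2) and the standard library are available. Lean on these libraries where they do the work, as an engineer would, in place of code of your own. Each camera call takes 0.05 s, during which the arm holds its last target. There are 200 camera calls.

## Working session

There is one attempt and no reset: what is moved stays moved. The work goes in short steps, Python scripts to look and compute and a tool call to move; the robot and the scene stay as the last step left them, time stands still between calls to the robot, and variables do not carry over. Pictures are saved under pics/ and viewed, at most 10 in all, crops included, and the job is handed in when it is done.

Besides the shell and the picture viewer there is one more tool, called after "Emit:" as name(argument=value, ...) on one line, values as JSON. carry_out: Moves the arm, as the interface text tells. Its arguments: {"type":"object","properties":{"moves":{"type":"array","items":{"type":"array","items":{"type":"array","items":{"type":"number"}}}},"newtons":{"type":"number"}},"required":["moves"]}

```bash
mkdir -p pics; ls; cat > h.py <<'E'
import numpy as np, cv2
from rig import manip
def cam(n):
    p=manip.camera_params(n); return p
def proj(p,X):
    c=(np.array(p["view"])@np.append(X,1))[:3]; return np.array([p["fx"]*c[0]/c[2]+p["cx"],p["fy"]*c[1]/c[2]+p["cy"]])
def ray(p,uv):
    V=np.array(p["view"]);R=V[:3,:3];o=-R.T@V[:3,3]
    d=R.T@np.array([(uv[0]-p["cx"])/p["fx"],(uv[1]-p["cy"])/p["fy"],1]);return o,d/np.linalg.norm(d)
def atz(p,uv,z):
    o,d=ray(p,uv);return o+d*(z-o[2])/d[2]
def tri(rs):
    A=np.zeros((3,3));b=np.zeros(3)
    for o,d in rs:
        M=np.eye(3)-np.outer(d,d);A+=M;b+=M@o
    x=np.linalg.solve(A,b);return x,[round(float(np.linalg.norm((np.eye(3)-np.outer(d,d))@(x-o))),1) for o,d in rs]
E
python3 - <<'E'
from h import *
print(manip.state(),manip.nose_length)
ims={}
for n in("scene","top"):
    im=manip.read_camera(n);cv2.imwrite(f"pics/{n}0.png",im[:,:,::-1])
    p=cam(n);V=np.array(p["view"]);print(n,p["fx"],(-V[:3,:3].T@V[:3,3]).round(0))
    for q in["crock","liner","liner_rim","wheel","inner_lid","knob_top","outer_lid","collar_top"]:
        print(q,[(round(d["conf"],2),np.round(d["xy"],1).tolist()) for d in manip.mark_of(n,q)[:3]])
E
```

```text
pics
{'clock': 0.0, 'q': array([-1.39281412e+00,  2.59312007e-01,  1.53608627e+00, -2.85471218e-05,
        1.34797838e+00, -2.02776322e-01]), 'qd': array([ 0.00018054,  0.00169577, -0.00102197, -0.00101241, -0.00061856,
        0.00081482]), 'effort': array([ 1.18645163e-03, -4.37302244e+01, -2.83999425e+01,  7.18214689e-02,
        4.10897553e-02, -1.48039621e-04]), 'ee_pos': array([ 204.32781416, -510.09660555,  242.8330627 ]), 'tool_rot': array([ 9.81931547e-01,  1.89234355e-01, -2.85892387e-06, -8.92103505e-04]), 'force': array([ 0.18022716, -0.05271432,  0.02090995]), 'ft_torque': array([-0.00333319,  0.0046112 ,  0.00988973]), 'gripper_force': 0.0, 'width': 1.003771013883907} 25.0
scene 524.5708906200888 [1309.  812.  936.]
crock [(0.81, [218.3, 182.3])]
liner [(0.6, [245.5, 249.6]), (0.39, [369.9, 261.2])]
liner_rim [(0.59, [249.1, 221.5])]
wheel [(0.93, [375.7, 260.1])]
inner_lid [(0.59, [376.5, 245.2]), (0.36, [381.8, 224.1]), (0.35, [246.9, 250.4])]
knob_top [(0.51, [383.9, 221.5])]
outer_lid [(0.96, [379.3, 239.0]), (0.76, [439.9, 288.4]), (0.76, [408.3, 224.9])]
collar_top [(0.84, [379.7, 232.9]), (0.7, [411.9, 218.0]), (0.58, [441.2, 275.4])]
top 456.93831038790404 [ 433.   51. 1297.]
crock [(0.64, [416.0, 239.1])]
liner [(0.73, [298.4, 184.3])]
liner_rim [(0.65, [300.3, 182.5])]
wheel [(0.79, [205.8, 256.0]), (0.44, [194.4, 140.4])]
inner_lid [(0.65, [190.5, 252.4]), (0.41, [200.8, 253.6]), (0.37, [196.3, 254.2])]
knob_top [(0.58, [189.6, 252.1])]
outer_lid [(0.87, [143.6, 265.1]), (0.67, [195.6, 254.2]), (0.58, [206.9, 320.3])]
collar_top [(0.86, [138.4, 266.5]), (0.6, [191.6, 255.5]), (0.59, [202.8, 321.5])]
```

View pics/scene0.png

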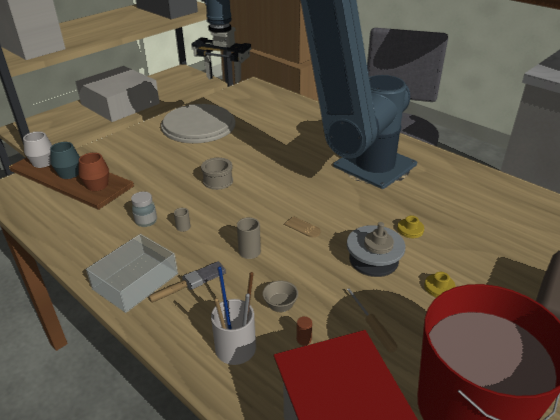

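View pics/top0.png

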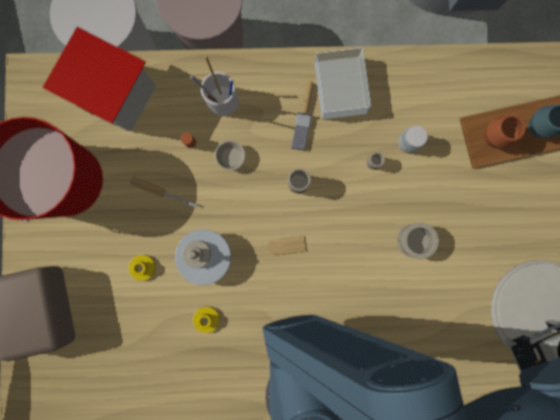

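```bash
python3 - <<'E'
from h import *
S=cam("scene");T=cam("top")
prs={"crock":([218.3,182.3],[416,239.1]),"liner":([245.5,249.6],[298.4,184.3]),"liner_rim":([249.1,221.5],[300.3,182.5]),"wheel":([375.7,260.1],[205.8,256]),
"inner":([376.5,245.2],[196.3,254.2]),"knob":([383.9,221.5],[189.6,252.1]),"outer":([379.3,239],[195.6,254.2]),"collar":([379.7,232.9],[191.6,255.5])}
for k,(a,b) in prs.items():
    x,r=tri([ray(S,a),ray(T,b)]);print(k,x.round(1),r)
E
```

```text
crock [ 421.5 -322.4  -11.2] [4.9, 4.9]
liner [593.2   2.5  -0.6] [5.6, 5.6]
liner_rim [583.1   4.3  91.8] [0.4, 0.4]
wheel [389.8 276.7  -4.2] [3.2, 3.2]
inner [400.9 286.2  60.8] [2.7, 2.7]
knob [404.8 292.6 142.7] [3.9, 3.9]
outer [399.4 287.   80.7] [0.7, 0.7]
collar [399.3 290.  102.7] [3.2, 3.2]
```

The scene picture shows the liner at about (248,237), the crock at (217,173) and the nested pair on the wheel at (378,238). The yellow decoys are at (411,226) and (440,286). The top picture shows the liner at (299,180), the crock at (418,241) and the pair at (198,254).

```bash
cat >> h.py <<'E'
from scipy.spatial.transform import Rotation as Ro
def to(x,y,z,yaw=None):
    "shift/turn in tool axes from measured pose to world TCP pos, tool down, tool-x at yaw deg"
    s=manip.state();R=Ro.from_quat(s["tool_rot"]);d=R.inv().apply(np.array([x,y,z])-s["ee_pos"])
    m=R.as_matrix();cy=np.degrees(np.arctan2(m[1,0],m[0,0]))
    if yaw is None: yaw=cy
    Rt=Ro.from_euler("z",yaw,degrees=True)*Ro.from_euler("x",180,degrees=True)
    print("t",round(s["clock"],2),"pos",s["ee_pos"].round(1),"yaw",cy.round(2),"q",s["q"].round(2),"w",round(s["width"],3),"gf",round(s["gripper_force"],1),"F",s["force"].round(1))
    print("shift",d.round(1),"turn",(R.inv()*Rt).as_rotvec(degrees=True).round(2))
E
python3 - <<'E'
from h import *
p=cam("wrist");V=np.array(p["view"]);R=V[:3,:3];s=manip.state()
T=Ro.from_quat(s["tool_rot"])
print(p["fx"],"cam in tool",T.inv().apply(-R.T@V[:3,3]-s["ee_pos"]).round(1),"fwd in tool",T.inv().apply(R[2]).round(3),"right",T.inv().apply(R[0]).round(3))
to(350,-330,250)
E
```

```text
328.5390940067586 cam in tool [  68.    -0.5 -141.7] fwd in tool [-0.247  0.001  0.969] right [ 0.001  1.    -0.001]
t 0.9 pos [ 204.4 -510.6  243.7] yaw 21.82 q [-1.39  0.26  1.54 -0.    1.35 -0.2 ] w 1.0 gf 0.0 F [0.9 0.7 0.2]
shift [ 202.3 -113.5   -6.3] turn [0. 0. 0.]
```

Emit:
carry_out(moves=[[[45,-18,0,0,0,0,1],[90,-36,0,0,0,0,1],[135,-55,0,0,0,0,1],[180,-73,0,0,0,0,1],[225,-80,0,0,0,0,1],[232,-80,0,0,0,0,1],[232,-80,0,0,0,0,1]]])

```text
clock: 1.78
ee_pos: [390.1, -350.1, 243.6]
tool_rot: [0.982, 0.19, -0.0, 0.0]
force: [-0.5, 0.2, -0.1]
width: 0.997
gripper_force: 0.0
```

```bash
cat >> h.py <<'E'
import json,os
def look(n,qs,save=None):
    p=cam(n);im=manip.read_camera(n)
    if save: cv2.imwrite(f"pics/{save}.png",im[:,:,::-1])
    out=json.load(open("obs.json")) if os.path.exists("obs.json") else []
    for q in qs:
        for d in manip.mark_of(n,q)[:3]:
            if d["conf"]>.3:
                o,r=ray(p,d["xy"]);out.append([q,d["conf"],o.tolist(),r.tolist()]);
                print(q,round(d["conf"],2),np.round(d["xy"],1),"z0",(o-r*o[2]/r[2])[:2].round(1),"z60",(o+r*(60-o[2])/r[2])[:2].round(1),"z95",(o+r*(95-o[2])/r[2])[:2].round(1))
    json.dump(out,open("obs.json","w"));return p,im
def ell(n,q,zt,save=None):
    "mask -> top contour info"
E
python3 - <<'E'
from h import *
look("wrist",["crock"],"w1")
for d in manip.cut_out("wrist","crock")[:2]: print(d["conf"],d["rect"])
to(585,3,260)
E
```

```text
crock 0.67 [266.7 145. ] z0 [ 421.2 -316.6] z60 [ 426.2 -317.8] z95 [ 429.1 -318.5]
0.91 [264.0, 145.1, 101.0, 104.3]
t 1.93 pos [ 389.1 -350.9  243.5] yaw 21.74 q [-0.95  0.21  1.6  -0.    1.33  0.24] w 1.0 gf 0.0 F [-0.4 -0.7  0.2]
shift [ 313.  -256.2  -16.6] turn [-0.01  0.03 -0.  ]
```

View pics/w1.png

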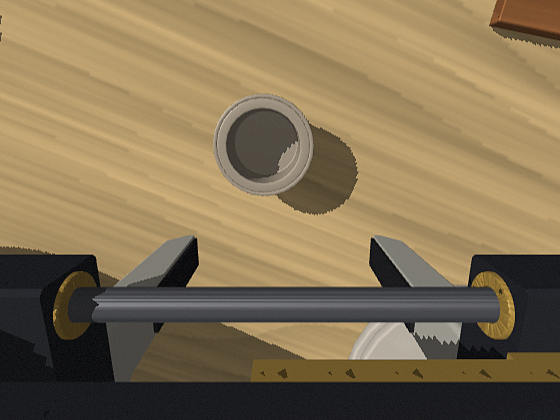

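The picture shows the crock from above, with its rim circle centred near (264,144). The fingers are in the lower half and nothing is near the crock.

Emit:
carry_out(moves=[[[40,-33,0,0,0,0,1],[80,-65,0,0,0,0,1],[120,-98,0,0,0,0,1],[160,-131,0,0,0,0,1],[200,-164,0,0,0,0,1],[240,-196,0,0,0,0,1],[270,-221,0,0,0,0,1],[290,-237,0,0,0,0,1],[290,-237,0,0,0,0,1],[290,-237,0,0,0,0,1]]])

```text
clock: 3.18
ee_pos: [570.8, -23.7, 243.5]
tool_rot: [0.982, 0.189, -0.0, 0.0]
force: [-0.4, 0.5, -0.3]
width: 0.997
gripper_force: 0.0
```

```bash
cat >> h.py <<'E'
from scipy.optimize import least_squares
MOD={"crock":[(48.5,0),(49.5,60)],"liner":[(30,0),(30,95)],"outer_lid":[(37,-9),(37,6),(19,30)]}
def sil(q,views,x0):
    "views: list (p,mask); fit x,y,z of base from hull bounding extents"
    a=np.linspace(0,2*np.pi,72)
    dirs=np.linspace(0,np.pi,12,endpoint=False);D=np.array([np.cos(dirs),np.sin(dirs)])
    def ext(P): v=P@D; return np.r_[v.max(0),v.min(0)]
    obs=[]
    for p,m in views:
        c=max(cv2.findContours(m.astype(np.uint8),0,1)[0],key=cv2.contourArea)[:,0].astype(float)
        obs.append(ext(c))
    def f(x):
        r=[]
        for (p,m),o in zip(views,obs):
            pts=np.array([proj(p,[x[0]+R*np.cos(t),x[1]+R*np.sin(t),x[2]+h]) for R,h in MOD[q] for t in a])
            r.append(ext(pts)-o)
        return np.concatenate(r)
    s=least_squares(f,x0,loss="soft_l1");return s.x.round(1),round(float(np.abs(s.fun).mean()),2)
def mask(n,q,near=None):
    p=cam(n);manip.read_camera(n);L=manip.cut_out(n,q)
    if near is not None: L=sorted(L,key=lambda d:np.hypot(*(np.array(d["rect"][:2])-proj(p,near))))
    return p,L[0]["mask"],L[0]["conf"]
E
python3 - <<'E'
from h import *
v=mask("wrist","liner",[585,3,50]);print(v[2])
look("wrist",["liner","liner_rim"])
t=mask("top","liner",[585,3,50]);s=mask("scene","liner",[585,3,50])
for V in ([v],[v,t],[v,s],[v,t,s]): print(sil("liner",[x[:2] for x in V],[585,3,0]))
t=mask("top","crock",[421,-318,30]);s=mask("scene","crock",[421,-318,30])
for V in ([t],[t,s]): print(sil("crock",[x[:2] for x in V],[421,-318,0]))
to(585,3,89)
E
```

```text
0.92
liner 0.6 [264.1 149.4] z0 [596.2  10.6] z60 [602.    9.3] z95 [605.5   8.5]
liner_rim 0.89 [257.7 160.8] z0 [581.1  12.9] z60 [589.3  11.1] z95 [594.1  10.2]
(array([594.1,   9.3,  -0.9]), 0.21)
(array([596.1,   9. ,   7.4]), 24.9)
(array([593.8,   9.5,  -2.5]), 0.43)
(array([ 5.946e+02,  9.400e+00, -4.000e-01]), 16.82)
(array([ 421.3, -322.8,  -24.5]), 0.35)
(array([ 421.7, -317.6,   -5.4]), 0.51)
t 3.83 pos [571.2 -22.3 243.6] yaw 21.82 q [-0.23  0.3   1.48  0.    1.36  0.96] w 0.997 gf 0.0 F [ 1.   0.1 -1. ]
shift [ 22.2 -18.3 154.6] turn [-0.  0. -0.]
```

Emit:
carry_out(moves=[[[16,-10,0,0,0,0,1],[33,-20.9,0,0,0,0,1],[33,-20.9,45,0,0,0,1],[33,-20.9,90,0,0,0,1],[33,-20.9,130,0,0,0,1],[33,-20.9,150,0,0,0,1],[33,-20.9,154.5,0,0,0,1],[33,-20.9,154.5,0,0,0,1]]], newtons=20)

```text
clock: 4.82
ee_pos: [594.8, 10.0, 89.4]
tool_rot: [0.982, 0.19, 0.0, 0.0]
force: [0.8, -0.3, 1.1]
width: 0.997
gripper_force: 0.0
```

```bash
python3 - <<'E'
from h import *
look("wrist",[],"w2")
to(594,9.4,89)
E
```

```text
t 4.88 pos [595.1   9.8  90. ] yaw 21.85 q [-0.17  0.48  1.62  0.    1.05  1.02] w 0.999 gf 0.0 F [ 0.1 -0.6 -0.5]
shift [-1.2 -0.   1. ] turn [ 0.05 -0.08 -0.  ]
```

View pics/w2.png

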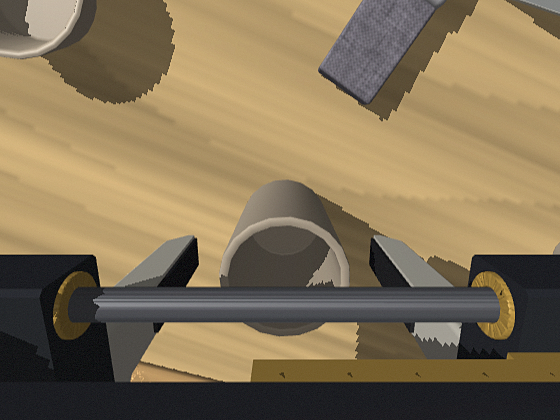

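The liner mouth is centred between the fingers, around (284,275), with the pads at about (197,240) and (372,240). I'll close on it.

Emit:
carry_out(moves=[[[-1,0,1,0,0,0,0.5],[-1,0,1,0,0,0,0.5],[-1,0,1,0,0,0,0.5],[-1,0,1,0,0,0,0.5],[-1,0,1,0,0,0,0.5],[-1,0,1,0,0,0,0.5]]], newtons=20)

```text
clock: 5.62
ee_pos: [593.2, 9.0, 88.4]
tool_rot: [0.982, 0.189, 0.0, 0.0]
force: [-0.5, 0.5, 3.0]
width: 0.652
gripper_force: 20.0
```

Emit:
carry_out(moves=[[[0,0,-40,0,0,0,0.5],[0,0,-80,0,0,0,0.5],[-45,30,-105,0,0,0,0.5],[-100,67,-110,0,0,0,0.5],[-150,100,-110,0,0,0,0.5],[-200,133,-110,0,0,0,0.5],[-250,166,-110,0,0,0,0.5],[-300,200,-110,0,0,0,0.5],[-340,226,-110,0,0,0,0.5],[-360,239,-110,0,0,0,0.5]]])

```text
clock: 6.88
ee_pos: [345.8, -348.4, 197.4]
tool_rot: [0.982, 0.188, -0.0, -0.0]
force: [0.1, -0.0, -2.6]
width: 0.651
gripper_force: 20.0
```

Emit:
carry_out(moves=[[[0,0,0,0,0,0,0.5],[0,0,0,0,0,0,0.5]]])

```text
clock: 7.12
ee_pos: [347.8, -345.8, 197.6]
tool_rot: [0.982, 0.189, -0.0, -0.001]
force: [-0.0, 0.2, -3.6]
width: 0.647
gripper_force: 20.0
```

```bash
python3 - <<'E'
from h import *
look("wrist",["crock"],"w3")
C=[422,-317,30]
w=mask("wrist","crock",C);t=mask("top","crock",C);s=mask("scene","crock",C)
for V in ([w],[w,s],[w,t,s]): print(sil("crock",[x[:2] for x in V],[421,-318,0]))
to(422,-318,200)
E
```

```text
crock 0.7 [284.  105.2] z0 [ 425.3 -314.8] z60 [ 422.8 -315.8] z95 [ 421.3 -316.4]
(array([ 423.9, -314.6,   -3.3]), 0.27)
(array([ 423.9, -314.6,   -2.7]), 0.42)
(array([ 423.7, -314.7,   -2.4]), 0.62)
t 7.53 pos [ 348.1 -346.3  198.2] yaw 21.87 q [-1.01  0.19  1.74  0.    1.21  0.18] w 0.651 gf 20.0 F [ 1.1 -0.7 -3.4]
shift [79.1  1.3 -1.8] turn [ 0. -0. -0.]
```

View pics/w3.png

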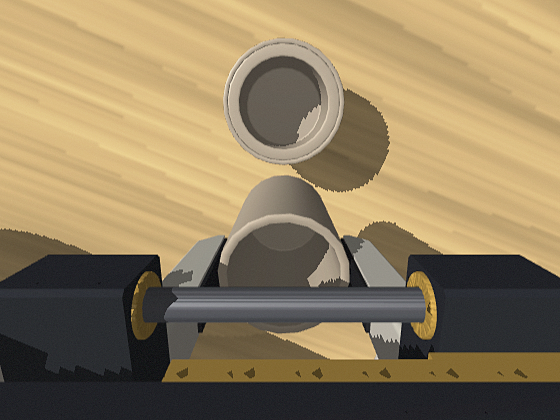

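The crock's rim is centred at about (284,101), clear of the held liner. The fit gives the crock at (424,-315).

Emit:
carry_out(moves=[[[40,-0.6,0,0,0,0,0.5],[75,-1.2,0,0,0,0,0.5],[82,-1.2,0,0,0,0,0.5],[82,-1.2,15,0,0,0,0.5],[82,-1.2,30,0,0,0,0.5],[82,-1.2,40,0,0,0,0.5],[82,-1.2,50,0,0,0,0.5],[82,-1.2,60,0,0,0,0.5],[82,-1.2,70,0,0,0,0.5],[82,-1.2,70,0,0,0,0.5]]])

```text
clock: 8.78
ee_pos: [423.0, -314.6, 127.2]
tool_rot: [0.982, 0.189, -0.0, -0.001]
force: [0.8, -0.3, -3.5]
width: 0.652
gripper_force: 20.0
```

```bash
python3 - <<'E'
from h import *
look("wrist",[])
look("scene",[],"s2")
im=cv2.imread("pics/s2.png");cv2.imwrite("pics/s2c.png",cv2.resize(im[120:260,150:330],None,fx=4,fy=4))
to(423.9,-314.6,97)
E
```

```text
t 8.88 pos [ 423.6 -315.2  128.2] yaw 21.82 q [-0.85  0.33  1.75  0.    1.07  0.34] w 0.648 gf 20.0 F [-0.1  1.  -2.9]
shift [ 0.5 -0.4 31.2] turn [ 0.01 -0.   -0.  ]
```

View pics/s2c.png

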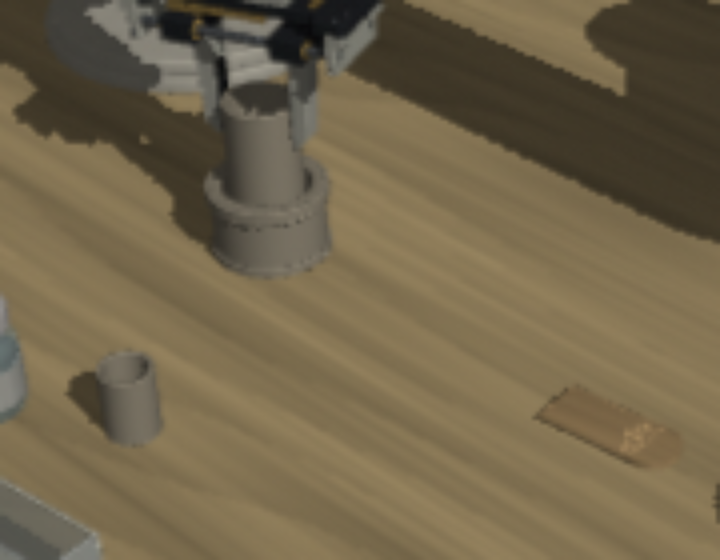

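The liner is inside the bore, centred, with no contact force. I'll lower it the rest of the way.

Emit:
carry_out(moves=[[[0.5,-0.4,10,0,0,0,0.5],[0.5,-0.4,20,0,0,0,0.5],[0.5,-0.4,26,0,0,0,0.5],[0.5,-0.4,29,0,0,0,0.5],[0.5,-0.4,30.5,0,0,0,0.5],[0.5,-0.4,31,0,0,0,0.5]]])

```text
clock: 9.62
ee_pos: [423.9, -314.6, 97.2]
tool_rot: [0.982, 0.189, 0.0, 0.0]
force: [0.4, 0.3, -3.1]
width: 0.65
gripper_force: 20.0
```

Emit:
carry_out(moves=[[[0,0,0.7,0,0,0,0.5],[0,0,1.4,0,0,0,0.5],[0,0,1.4,0,0,0,0.5]]])

```text
clock: 10.0
ee_pos: [424.1, -314.6, 96.5]
tool_rot: [0.982, 0.189, 0.0, 0.0]
force: [-1.0, 2.9, 4.8]
width: 0.648
gripper_force: 20.0
```

Emit:
carry_out(moves=[[[0,0,0.8,0,0,0,0.75],[0,0,0.8,0,0,0,0.9],[0,0,0.8,0,0,0,1],[0,0,0.8,0,0,0,1],[0,0,-15,0,0,0,1],[0,0,-40,0,0,0,1],[0,0,-80,0,0,0,1],[-25,0,-120,0,0,0,1],[-50,0,-150,0,0,0,1],[-50,0,-150,0,0,0,1]]])

```text
clock: 11.25
ee_pos: [377.4, -334.8, 249.4]
tool_rot: [0.982, 0.188, 0.001, 0.003]
force: [0.6, 0.8, -0.8]
width: 0.999
gripper_force: 0.0
```

```bash
python3 - <<'E'
from h import *
look("wrist",["liner_rim","liner"],"w4")
C=[424,-315,30]
w=mask("wrist","liner",[424,-315,80]);s=mask("scene","liner",[424,-315,80]);print(w[2],s[2])
print(proj(w[0],[424,-315,103]))
to(400,286,260)
E
```

```text
liner_rim 0.79 [277.8 139.5] z0 [ 419.9 -312.4] z60 [ 422.9 -311.8] z95 [ 424.7 -311.5]
liner 0.98 [279.8 136.8] z0 [ 423.6 -313.5] z60 [ 426.1 -312.7] z95 [ 427.6 -312.2]
0.94 0.55
[285.08154192 143.48545903]
t 11.6 pos [ 377.5 -332.4  244.6] yaw 21.86 q [-0.94  0.17  1.64  0.    1.33  0.25] w 0.997 gf 0.0 F [-0.4  0.4  0.8]
shift [ 251.1 -565.6  -14.2] turn [-0.13  0.02 -0.  ]
```

View pics/w4.png

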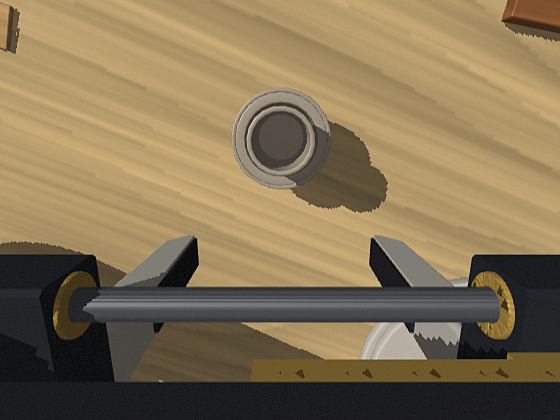

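The liner stands in the crock, with the mouth at about (278,139) and the crock ring around it nearly concentric. Next are the lids.

Emit:
carry_out(moves=[[[18,-50,-15,0,0,0,1],[39,-107,-15,0,0,0,1],[60,-165,-15,0,0,0,1],[81,-222,-15,0,0,0,1],[102,-280,-15,0,0,0,1],[123,-338,-15,0,0,0,1],[144,-395,-15,0,0,0,1],[165,-453,-15,0,0,0,1],[186,-511,-15,0,0,0,1],[206,-567,-15,0,0,0,1]]])

```text
clock: 12.85
ee_pos: [357.1, 272.3, 260.3]
tool_rot: [0.982, 0.19, -0.0, 0.0]
force: [1.1, -0.2, -0.5]
width: 0.999
gripper_force: 0.0
```

Emit:
carry_out(moves=[[[0,0,0,0,0,0,1],[0,0,0,0,0,0,1],[0,0,0,0,0,0,1]]])

```text
clock: 13.22
ee_pos: [358.0, 268.6, 260.5]
tool_rot: [0.982, 0.188, -0.0, 0.0]
force: [0.3, -0.2, 1.0]
width: 0.998
gripper_force: 0.0
```

```bash
python3 - <<'E'
from h import *
look("wrist",["knob_top","collar_top","outer_lid"],"w5")
O=[400,288,82]
w=mask("wrist","outer_lid",O);print(w[2],w[1].sum())
m=w[1].astype(np.uint8)*255;cv2.imwrite("pics/m5.png",m)
print(sil("outer_lid",[w[:2]],O))
x,y,z=sil("outer_lid",[w[:2]],O)[0]
to(x,y,150)
E
```

```text
knob_top 0.68 [282.7 145. ] z0 [395.  284.4] z60 [398.9 285.8] z95 [401.1 286.7]
collar_top 0.95 [232.3 287.3] z0 [193.9 277.4] z60 [227.8 280. ] z95 [247.6 281.4]
collar_top 0.72 [282.4 146.1] z0 [393.6 284.2] z60 [397.7 285.7] z95 [400.1 286.6]
collar_top 0.6 [123.2 114.1] z0 [358.7 472.4] z60 [368.  445.8] z95 [373.4 430.3]
outer_lid 0.98 [238.7 276. ] z0 [212.7 275.1] z60 [243.8 277.9] z95 [262.  279.6]
outer_lid 0.91 [135.5 111.2] z0 [367.2 459.8] z60 [375.3 435.1] z95 [380.  420.7]
outer_lid 0.69 [285.5 145.9] z0 [395.2 280.8] z60 [399.1 282.8] z95 [401.3 284. ]
0.92 4090
(array([402.1, 287.3,  68.5]), 0.3)
t 13.53 pos [358.2 269.1 260.9] yaw 21.72 q [0.39 0.06 1.73 0.   1.35 1.59] w 0.998 gf 0.0 F [-0.  -0.9  0.6]
shift [ 47.5  -0.6 110.9] turn [-0.   -0.02  0.  ]
```

View pics/w5.png

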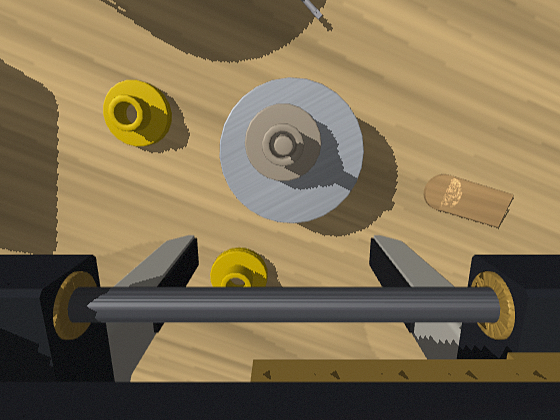

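The pair sits in the middle of the wheel, with the knob at (282,145) inside the stoneware collar. The yellow decoys are at (137,112) and (238,272). I'll take a second, lower view to get the height.

Emit:
carry_out(moves=[[[10,-0.6,30,0,0,0,1],[20,-0.6,55,0,0,0,1],[20,-0.6,55,0,0,0,1],[20,-0.6,55,0,0,0,1],[20,-0.6,55,0,0,0,1]]])

```text
clock: 14.15
ee_pos: [376.6, 278.0, 207.0]
tool_rot: [0.982, 0.189, 0.001, -0.0]
force: [0.6, -0.3, 0.3]
width: 1.0
gripper_force: 0.0
```

```bash
python3 - <<'E'
from h import *
look("wrist",["knob_top","collar_top","inner_lid"],"w6")
O=[402,287,76]
w=mask("wrist","outer_lid",O);print(w[2],w[1].sum());print(sil("outer_lid",[w[:2]],O))
obs=json.load(open("obs.json"))
for k in("knob_top","collar_top"):
    r=[(np.array(o),np.array(d)) for q,c,o,d in obs if q==k and np.linalg.norm(np.cross(np.array([403,287,115])-o,d))<12]
    print(k,len(r),tri(r))
to(403,287.7,135)
E
```

```text
knob_top 0.88 [283.2 183. ] z0 [380.2 279.9] z60 [390.4 284. ] z95 [396.3 286.3]
collar_top 0.87 [229.3 330.1] z0 [188.2 273.2] z60 [231.4 278.5] z95 [256.6 281.5]
collar_top 0.66 [ 98.7 137.7] z0 [353.2 475.9] z60 [368.  446.2] z95 [376.6 428.9]
collar_top 0.65 [283.4 177.3] z0 [386.1 282. ] z60 [395.2 285.7] z95 [400.6 287.9]
inner_lid 0.74 [281.8 169.8] z0 [392.9 286.6] z60 [400.9 289.5] z95 [405.5 291.2]
0.6 5466
(array([401.5, 287.2,  69.8]), 0.25)
knob_top 2 (array([403.51932807, 288.42495677, 135.87388116]), [0.8, 0.8])
collar_top 2 (array([399.2431668 , 286.80513772,  85.11368752]), [0.5, 0.5])
t 14.45 pos [376.2 277.9 206.1] yaw 21.83 q [ 0.4   0.14  1.78 -0.    1.22  1.59] w 1.001 gf 0.0 F [ 0.3 -0.5 -0.8]
shift [28.5  0.8 71.1] turn [ 0.   -0.04 -0.  ]
```

View pics/w6.png

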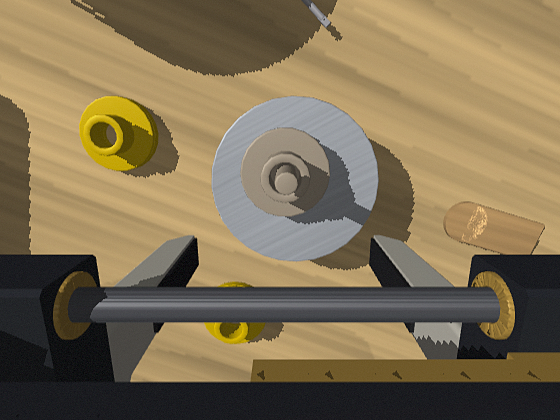

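The second view puts the knob top at (285,182) and gives it as (403.3, 288, 136), which matches the text. I'll descend.

Emit:
carry_out(moves=[[[15,0.3,10,0,0,0,1],[28.6,0.6,20,0,0,0,1],[28.6,0.6,40,0,0,0,1],[28.6,0.6,60,0,0,0,1],[28.6,0.6,69,0,0,0,1],[28.6,0.6,71,0,0,0,1],[28.6,0.6,71,0,0,0,1]]])

```text
clock: 15.32
ee_pos: [403.4, 288.0, 135.0]
tool_rot: [0.982, 0.189, 0.0, -0.0]
force: [-0.7, -0.1, 0.4]
width: 1.0
gripper_force: 0.0
```

Emit:
carry_out(moves=[[[0,0,0,0,0,0,0.5],[0,0,0,0,0,0,0.3],[0,0,0,0,0,0,0.2],[0,0,0,0,0,0,0.1],[0,0,0,0,0,0,0.1],[0,0,0,0,0,0,0.1],[0,0,0,0,0,0,0.05],[0,0,0,0,0,0,0.05]]], newtons=25)

```text
clock: 16.32
ee_pos: [403.0, 287.9, 134.7]
tool_rot: [0.982, 0.189, -0.0, 0.0]
force: [0.9, -1.8, 0.6]
width: 0.188
gripper_force: 1.0
```

Emit:
carry_out(moves=[[[0,0,0,0,0,0,0.05],[0,0,0,0,0,0,0.05],[0,0,0,0,0,0,0.05]]])

```text
clock: 16.7
ee_pos: [403.0, 287.8, 134.7]
tool_rot: [0.982, 0.189, -0.0, 0.0]
force: [0.2, -0.1, -1.2]
width: 0.165
gripper_force: 25.0
```

Emit:
carry_out(moves=[[[0,0,-5,0,0,0,0.05],[0,0,-15,0,0,0,0.05],[0,0,-30,0,0,0,0.05],[0,0,-50,0,0,0,0.05],[0,0,-80,0,0,0,0.05],[0,0,-80,0,0,0,0.05]]])

```text
clock: 17.45
ee_pos: [404.7, 288.7, 217.8]
tool_rot: [0.982, 0.189, 0.003, -0.001]
force: [0.4, 0.1, -3.7]
width: 0.167
gripper_force: 25.0
```

```bash
python3 - <<'E'
from h import *
look("scene",[],"s7")
look("wrist",[],"w7")
im=cv2.imread("pics/s7.png")[150:290,310:450];w=cv2.imread("pics/w7.png")
cv2.imwrite("pics/c7.png",np.hstack([cv2.resize(im,(420,420)),cv2.resize(w[180:400,180:380],(380,420))]))
to(377,-332,250)
E
```

```text
t 17.55 pos [402.8 287.9 214.7] yaw 21.82 q [0.39 0.18 1.71 0.   1.25 1.58] w 0.163 gf 25.0 F [ 0.2  0.3 -4.3]
shift [-254.4  565.8  -35.4] turn [-0.   -0.03  0.  ]
```

View pics/c7.png

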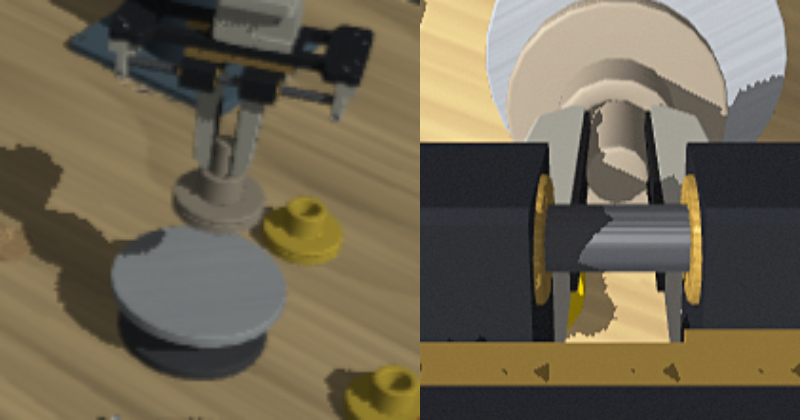

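Both lids hang level from the knob: the left crop shows the wheel bare below them, and the outer lid still sits on the inner. I'll carry them to the crock.

Emit:
carry_out(moves=[[[-8,15,-20,0,0,0,0.05],[-24,46,-35,0,0,0,0.05],[-45,85,-35,0,0,0,0.05],[-66,125,-35,0,0,0,0.05],[-87,165,-35,0,0,0,0.05],[-108,205,-35,0,0,0,0.05],[-129,245,-35,0,0,0,0.05],[-150,285,-35,0,0,0,0.05],[-171,325,-35,0,0,0,0.05],[-192,365,-35,0,0,0,0.05]]])

```text
clock: 18.8
ee_pos: [359.4, -123.3, 248.6]
tool_rot: [0.982, 0.189, -0.001, -0.001]
force: [0.3, 0.1, -3.7]
width: 0.165
gripper_force: 25.0
```

Emit:
carry_out(moves=[[[-20,38,0,0,0,0,0.05],[-41,78,0,0,0,0,0.05],[-62,118,0,0,0,0,0.05],[-82,155,0,0,0,0,0.05],[-97,183,0,0,0,0,0.05],[-104,197,0,0,0,0,0.05],[-107,202,0,0,0,0,0.05],[-107,202,0,0,0,0,0.05],[-107,202,0,0,0,0,0.05],[-107,202,0,0,0,0,0.05]]])

```text
clock: 20.05
ee_pos: [336.4, -348.8, 250.0]
tool_rot: [0.982, 0.19, 0.0, 0.0]
force: [-0.0, 1.1, -3.6]
width: 0.165
gripper_force: 25.0
```

```bash
python3 - <<'E'
from h import *
p,im=look("wrist",["liner_rim","crock"],"w8")
L=sorted(manip.cut_out("wrist","liner"),key=lambda d:np.hypot(*(np.array(d["rect"][:2])-proj(p,[424,-314,100]))))
print(L[0]["conf"],L[0]["rect"],proj(p,[424,-314,103]))
m=L[0]["mask"]
c=max(cv2.findContours(m.astype(np.uint8),0,1)[0],key=cv2.contourArea)
o=im[:,:,::-1].copy();cv2.drawContours(o,[c],-1,(0,0,255),1)
for r,z in((30,103),(49.5,60)):
    for t in np.linspace(0,6.28,60): o[tuple(np.int32(proj(p,[424+r*np.cos(t),-314+r*np.sin(t),z]).round())[::-1])]=(0,255,0)
cv2.imwrite("pics/c8.png",np.hstack([cv2.resize(o[0:220,180:390],(630,600))]))
MOD["liner"]=[(30,52),(30,95)]
print(sil("liner",[(p,m)],[424,-314,8]))
s=mask("scene","liner",[424,-314,80]);print(s[2],s[1].sum())
to(424,-314,250)
E
```

```text
liner_rim 0.89 [283.2  85.6] z0 [ 435.6 -308.5] z60 [ 430.  -310.8] z95 [ 426.8 -312. ]
0.62 [284.8, 85.5, 73.1, 75.5] [284.1443633   88.76756812]
(array([ 425.2, -313.9,    2.8]), 0.25)Traceback (most recent call last):
  File "<stdin>", line 13, in <module>
  File "h.py", line 60, in mask
    return p,L[0]["mask"],L[0]["conf"]
             ~^^^
IndexError: list index out of range
```

View pics/c8.png

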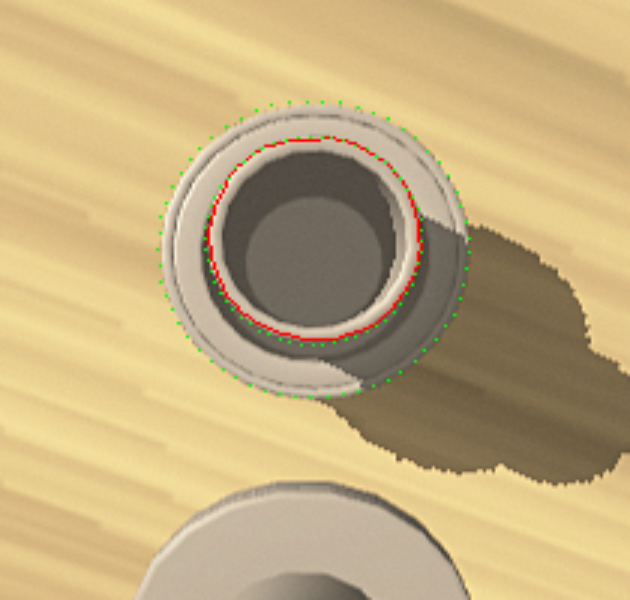

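The red contour is the liner's mouth. It agrees with the projected green ring at (424,-314) to within about 1 mm. I'll move over it and lower to just above the rim.

Emit:
carry_out(moves=[[[25,0,0,0,0,0,0.05],[60,0,0,0,0,0,0.05],[85,0,0,0,0,0,0.05],[95,0,0,0,0,0,0.05],[95,0,20,0,0,0,0.05],[95,0,45,0,0,0,0.05],[95,0,60,0,0,0,0.05],[95,0,66,0,0,0,0.05],[95,0,66,0,0,0,0.05],[95,0,66,0,0,0,0.05]]])

```text
clock: 21.6
ee_pos: [424.7, -314.8, 184.6]
tool_rot: [0.982, 0.189, 0.0, 0.001]
force: [-0.6, -0.7, -3.8]
width: 0.166
gripper_force: 25.0
```

```bash
python3 - <<'E'
from h import *
to(424.8,-313.6,168)
E
```

```text
t 21.6 pos [ 424.7 -314.8  184.6] yaw 21.81 q [-0.85  0.27  1.67 -0.    1.2   0.34] w 0.166 gf 25.0 F [-0.6 -0.7 -3.8]
shift [ 0.6 -1.1 16.6] turn [ 0.09 -0.03 -0.  ]
```

Emit:
carry_out(moves=[[[0.4,-0.6,3,0,0,0,0.05],[0.4,-0.6,6,0,0,0,0.05],[0.4,-0.6,9,0,0,0,0.05],[0.4,-0.6,12,0,0,0,0.05],[0.4,-0.6,13,0,0,0,0.05]]])

```text
clock: 22.22
ee_pos: [424.4, -313.5, 170.5]
tool_rot: [0.982, 0.189, -0.0, -0.0]
force: [0.6, -0.1, -3.3]
width: 0.168
gripper_force: 25.0
```

Emit:
carry_out(moves=[[[0,0,1,0,0,0,0.05],[0,0,2,0,0,0,0.05],[0,0,3,0,0,0,0.05],[0,0,3,0,0,0,0.05],[0,0,3,0,0,0,0.05]]])

```text
clock: 22.85
ee_pos: [424.6, -313.7, 167.8]
tool_rot: [0.982, 0.189, 0.0, 0.0]
force: [0.5, -0.7, -3.7]
width: 0.164
gripper_force: 25.0
```

Emit:
carry_out(moves=[[[0,0,0.5,0,0,0,0.05],[0,0,1,0,0,0,0.05],[0,0,1,0,0,0,0.05]]])

```text
clock: 23.22
ee_pos: [424.6, -313.8, 167.6]
tool_rot: [0.982, 0.189, 0.0, 0.001]
force: [-1.4, 0.9, 5.9]
width: 0.165
gripper_force: 25.0
```

Emit:
carry_out(moves=[[[0,0,0,0,0,0,0.3],[0,0,0,0,0,0,0.5],[0,0,0,0,0,0,0.8],[0,0,0,0,0,0,1],[0,0,-10,0,0,0,1],[0,0,-30,0,0,0,1],[-20,0,-60,0,0,0,1],[-35,0,-65,0,0,0,1],[-35,0,-65,0,0,0,1],[-35,0,-65,0,0,0,1]]])

```text
clock: 24.48
ee_pos: [391.7, -326.2, 230.8]
tool_rot: [0.982, 0.189, -0.0, -0.001]
force: [-0.0, 0.9, 0.2]
width: 0.998
gripper_force: 0.0
```

```bash
python3 - <<'E'
from h import *
p,im=look("wrist",["knob_top","collar_top","outer_lid"],"w9")
O=[424.6,-313.7,109]
print(proj(p,[*O[:2],139]),proj(p,[*O[:2],169]))
w=mask("wrist","outer_lid",O);print(w[2],sil("outer_lid",[w[:2]],O))
look("scene",["knob_top","collar_top","inner_lid"],"s9")
obs=json.load(open("obs.json"))
for k in("knob_top","collar_top"):
    r=[(np.array(o),np.array(d)) for q,c,o,d in obs if q==k and np.linalg.norm(np.cross(np.array([424.6,-313.7,150])-o,d))<14]
    if len(r)>1: print(k,len(r),tri(r))
a=cv2.imread("pics/s9.png")[100:220,150:290];b=im[60:330,170:390,::-1]
cv2.imwrite("pics/c9.png",np.hstack([cv2.resize(a,(420,420)),cv2.resize(b,(370,420))]))
to(424.6,-313.7,143)
E
```

```text
knob_top 0.86 [279.6 174.5] z0 [ 398.4 -318.2] z60 [ 407.5 -315.4] z95 [ 412.8 -313.7]
collar_top 0.97 [283.3 170.5] z0 [ 404.2 -320.4] z60 [ 412.4 -317.2] z95 [ 417.1 -315.4]
outer_lid 0.9 [284.2 169.3] z0 [ 405.9 -320.9] z60 [ 413.7 -317.6] z95 [ 418.3 -315.7]
[284.93622212 168.88894024] [285.10912734 175.6317093 ]
0.74 (array([ 421.5, -312.2,  102.9]), 0.33)
knob_top 0.55 [216.9 132.3] z0 [ 211.4 -561.6] z60 [ 281.8 -473.5] z95 [ 322.9 -422.1]
collar_top 0.65 [442.8 277.7] z0 [330.1 444.7] z60 [392.9 468.2] z95 [429.5 481.9]
collar_top 0.63 [413.3 220.1] z0 [174.8 260.8] z60 [247.6 296.1] z95 [290.  316.8]
collar_top 0.56 [303.  226.8] z0 [416.4  46.9] z60 [473.6  95.9] z95 [507.  124.5]
inner_lid 0.74 [184.1 226.5] z0 [ 647.5 -203.8] z60 [ 689.9 -138.6] z95 [ 714.7 -100.7]
t 24.98 pos [ 392.1 -326.5  231.7] yaw 21.83 q [-0.91  0.2   1.65  0.    1.3   0.28] w 0.999 gf 0.0 F [ 0.1  0.2 -0.7]
shift [35.   0.2 88.7] turn [-0.01  0.   -0.  ]
```

View pics/c9.png

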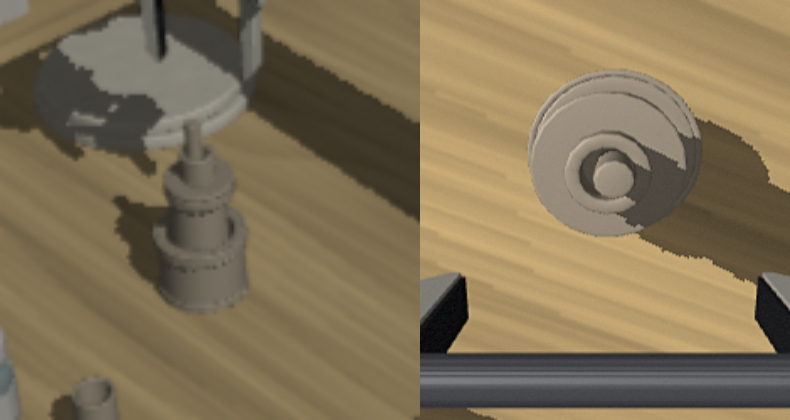

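The lids are seated squarely. The left crop shows the stack upright, and the right crop shows the knob at about (285,174), as predicted, with the collar about 2 mm to the side within its play. The fingers will close centred on the knob.

Emit:
carry_out(moves=[[[20,0.2,0,0,0,0,1],[35,0.2,10,0,0,0,1],[35,0.2,35,0,0,0,1],[35,0.2,60,0,0,0,1],[35,0.2,78,0,0,0,1],[35,0.2,86,0,0,0,1],[35,0.2,88,0,0,0,1],[35,0.2,88,0,0,0,1]]], newtons=15)

```text
clock: 25.98
ee_pos: [424.9, -314.0, 144.2]
tool_rot: [0.982, 0.189, 0.0, 0.0]
force: [-0.6, 0.0, 0.5]
width: 1.0
gripper_force: 0.0
```

Emit:
carry_out(moves=[[[0,0,0,0,0,0,0.65],[0,0,0,0,0,0,0.5],[0,0,0,0,0,0,0.45],[0,0,0,0,0,0,0.42],[0,0,0,0,0,0,0.39],[0,0,0,0,0,0,0.36],[0,0,0,0,0,0,0.3],[0,0,0,0,0,0,0.3],[0,0,0,0,0,0,0.3]]], newtons=15)

```text
clock: 27.1
ee_pos: [424.4, -313.6, 143.6]
tool_rot: [0.982, 0.189, -0.0, -0.0]
force: [0.4, 1.8, 0.5]
width: 0.413
gripper_force: 15.0
```

Emit:
carry_out(moves=[[[0,0,-2,0,0,0,0.3],[0,0,-5,0,0,0,0.3],[0,0,-8,0,0,0,0.3],[0,0,-11,0,0,0,0.3],[0,0,-11,0,0,0,0.3],[0,0,-11,0,0,0,0.3]]])

```text
clock: 27.85
ee_pos: [424.5, -313.8, 154.7]
tool_rot: [0.982, 0.189, -0.0, -0.0]
force: [-0.2, 0.6, -2.0]
width: 0.41
gripper_force: 15.0
```

```bash
python3 - <<'E'
from h import *
for i in range(4):
    manip.read_camera("wrist");print(manip.state()["force"].round(1))
E
```

```text
[ 0.1 -0.3 -3.3]
[-0.4 -0.2 -1.4]
[ 0.8  0.2 -2. ]
[-0.3  0.6 -1.9]
```

Emit:
carry_out(moves=[[[0,0,-8,0,0,0,0.3],[0,0,-20,0,0,0,0.3],[0,0,-35,0,0,0,0.3],[0,0,-50,0,0,0,0.3],[0,0,-65,0,0,0,0.3],[0,0,-80,0,0,0,0.3],[0,0,-93,0,0,0,0.3],[0,0,-100,0,0,0,0.3],[0,0,-104,0,0,0,0.3],[0,0,-104,0,0,0,0.3]]])

```text
clock: 29.3
ee_pos: [424.5, -313.8, 258.7]
tool_rot: [0.982, 0.189, -0.0, -0.0]
force: [-0.2, -0.5, -2.0]
width: 0.411
gripper_force: 15.0
```

Emit:
carry_out(moves=[[[0,0,0,0,0,0,0.3],[0,0,0,0,0,0,0.3],[0,0,0,0,0,0,0.3],[0,0,0,0,0,0,0.3]]])

```text
clock: 29.8
ee_pos: [424.5, -313.8, 258.6]
tool_rot: [0.982, 0.189, -0.0, -0.0]
force: [-0.5, 0.3, -3.6]
width: 0.415
gripper_force: 15.0
```

```bash
python3 - <<'E'
from h import *
look("scene",[],"s10")
cv2.imwrite("pics/c10.png",cv2.resize(cv2.imread("pics/s10.png")[60:220,140:300],(600,600)))
to(424.6,-313.7,258)
E
```

```text
t 29.85 pos [ 424.5 -313.8  258.7] yaw 21.82 q [-0.85  0.21  1.56 -0.    1.37  0.34] w 0.408 gf 15.0 F [ 0.2 -0.5 -2.2]
shift [ 0.1 -0.   0.7] turn [-0.01  0.01 -0.  ]
```

View pics/c10.png

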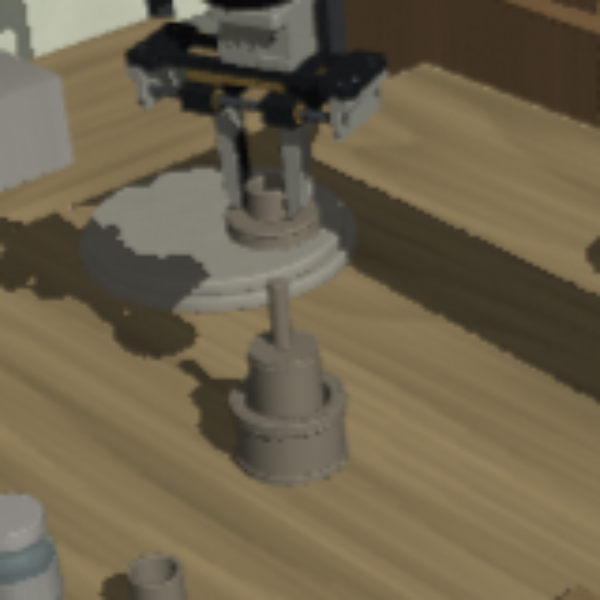

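The outer lid is held level above the stack, and the inner lid stays seated with its knob standing free. I'll hand in.

```bash
python3 -c "
from rig import manip
print(manip.hand_in())"
```

```text
the job is handed in; nothing more can be done
None
```

The job is handed in, verdict not shown: liner down in the crock, inner lid seated on it, outer lid held level about 11 cm above where it sat; I viewed 13 pictures, over the limit of 10.

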